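Hang the right saddle in the neck of the rail

TASK

Of the three steel saddles standing on the bench, take the one that fits the hanging rail: wide enough to straddle its bar and short enough to drop into the turned-down neck. Drape it over the bar, one leg on either side, and bring it along until it drops fully into the neck between the shoulders, then let go of it so that it hangs there by itself. Leave the other two saddles and everything else on the bench where they are.

Things in the scene. Friction and masses are not known exactly. Their poses are not given: they have to be found in the camera images.
- rail: Hanging rail, fixed: 300 x 110 x 10 foot plate, two green uprights at x -125 and +125 (20 thick, cheeks up to 155) carrying a horizontal round steel bar along the rail's own x. Origin: on the bench under the foot plate's centre, z up. A 42-mouth saddle on the bar's full diameter slides along with its origin 118 above the bench; dropped in the neck it is at 112 and the shoulders stop it.
- rail_axis (a point): Point on the bar's axis midway between the uprights, 150 above the bench. Bar: 36 diameter, 330 long, one turned-down neck at its mid-length: 24 diameter, 46 long, square shoulders. The bar sits shifted lengthwise in the uprights (over 80 N to move it), so the neck's centre is anywhere up to 45 either way from this point along the rail's x: not reported, to be seen or felt.
- saddle_standard: The saddle that fits the neck: upright inverted U of flat steel, mouth 42 between the legs, 40 long along own x, 54 wide over the legs along own y, about 320 to 500 g. Origin: between the feet, at their level. Own x is the channel's direction (along the bar once hung), z up; a half turn looks the same. Plate underside 50, top 56 above the origin; legs 6 thick, lowest 13 flared out by 4.
- lug (a point): Centre of the lug on the fitting saddle's plate, 80 above its origin: a steel block 12 thick along the saddle's x, 30 wide along y, from 56 to 104 above the origin. Grip it from above, fingers closing along the saddle's x. The other two saddles have the same lug, plate and leg heights.
- saddle_narrow: Look-alike, leave it: the same saddle but mouth only 30 (42 wide over the legs), 40 long; it cannot pass over the 36 bar. Origin and axes as for the fitting one.
- saddle_long: Look-alike, leave it: the same saddle with mouth 42, 54 wide, but 58 long along its x; it cannot drop into the 46 neck. Origin and axes as for the fitting one.
- nut: Large hexagon nut lying flat, 30 across flats, 14 high, bystander among the saddles; origin under its centre.
- bolt: Hexagon bolt lying down, 78 long, 12 shank along its x, 19 head, bystander; origin on the bench at the head's inner face.
- wrench: Open wrench lying flat, 200 long along its x, bystander; origin under its middle.
- hammer: Hammer lying down, 280 long along its x, bystander beyond the rail; origin on the bench.
- paint_tin: Closed tin with grey label, 90 diameter, 110 high, bystander; origin under its centre.
- tape: Black tape-measure case, 65 x 36 x 62 high, bystander; origin under its centre.
- coupler: Scaffold coupler: dark steel ring 64 diameter, 50 high with a bolt ear, bystander; origin under the ring's centre.

How it is judged (in metres and radians):
At the end, for the whole second after the job is handed in: The 42-mouth, 40-long saddle hangs at rest in the neck, borne by the bar: origin 108 to 114.5 mm above the rail's underside, within 13 mm of the bar axis and 55 mm of mid-rail, upright within 0.2 rad, along the bar within 0.27 rad; nothing else moved over 30 mm (z of saddle_standard in the frame of rail between 0.108 and 0.1145 m and y of saddle_standard in the frame of rail between -0.013 and 0.013 m and x of saddle_standard in the frame of rail between -0.055 and 0.055 m and angle between saddle_standard's own z axis and vertical below 0.2 rad and angle between the x axis of saddle_standard and the x axis of rail, either way round below 0.27 rad and contact force between saddle_standard and rail above 1 N and linear speed of saddle_standard below 0.02 m/s and angular speed of saddle_standard below 0.2 rad/s); the robot touches nothing.
It fails at once if a look-alike saddle is displaced by more than 30 mm (distance of any of saddle_narrow, saddle_long from where it was at the start of the episode above 0.03 m).
It fails at once if another thing on the bench is displaced by more than 30 mm (distance of any of nut, bolt, wrench, hammer, paint_tin, tape, coupler from where it was at the start of the episode above 0.03 m).
It also fails if it takes over 51 s, if anything falls off the work surface, if the arm or the gripper's body presses on something with over 40 N, if the wrist force passes 120 N, or if a joint passes its speed limit or range.

ROBOT

A 6-joint arm with a two-finger parallel gripper is mounted at the origin on the work surface. World frame = base frame: x ahead of the robot, y to its left, z up, the work surface at z = 0. Lengths are in mm, angles in rad, forces in N, time in s.
With the tool pointing down it reaches from about 350 to 875 mm from the base axis. Payload 4.2 kg.
Tool frame: the origin (TCP) lies between the finger pads; the fingertips stand 17 mm ahead of it and the grasp point (between the pads) lies 2 mm behind it; z points along the fingers, y is the line along which they close (so a half turn about z gives the same grasp; the last joint's range is limited). The gripper opens to 85 mm and grips with 20 to 120 N. Pads are 22 mm wide; open, the fingers measure 114 mm over their backs; the gripper's body (76 mm by 85 mm) begins 54 mm behind the grasp point. The pads swing forward as they close: fully open they stand 13 mm farther back than shut.
Start: joints at [1.429, 0.385, 0.008, 0, -1.194, -0.259], TCP at [243.814, 575.46, 248.312] pointing down, gripper open.
Joint ranges: [-3.14, 3.14], [-1.21, 2.06], [-1.07, 1.41], [-3.16, 2.05], [-2.99, -0.16], [-3.1, 3.1]. Speed limits (rad/s): [2.79, 2.79, 3.14, 3.14, 3.14, 3.14].

INTERFACE

Orientations are given as a unit quaternion [x, y, z, w].
In Python, from bench import arm, camrig, job_done gives the robot as it stands (arm), with the cameras (camrig) and the job as plain functions.
- The arm moves only by the tool advance, called after "Call:" as a command line: name --argument value ..., lists and objects as JSON in quotes. Schema: {"type":"object","properties":{"segments":{"type":"array","items":{"type":"array","items":{"type":"array","items":{"type":"number"},"minItems":6,"maxItems":6},"minItems":1,"maxItems":10},"minItems":1,"maxItems":1},"aperture":{"type":"number"},"only":{"type":"string"},"quiet":{"type":"boolean"},"lines":{"type":"string"}},"required":["segments"],"additionalProperties":false}. segments is a list that holds a single list of rows (three levels of brackets), with 1 to 10 rows, each of 6 numbers: dx, dy, dz in a scale on which 1.0 is 1000 mm, then a rotation vector rx, ry, rz in fractions of the full range, 1 being 2 pi rad; each row is the pose to reach, as a shift and turn from the pose commanded when the call began, along the tool's axes at that moment; what a row does not reach only later rows make up. A row lasts 1/10 s, in which the tool goes at most 50 mm and 0.15 rad, less where a joint would pass 70% of its speed; a pose out of reach is approached as far as the arm can. aperture is the finger opening in mm, set as the call begins (left out keeps the last). The fingers move at their own pace and stop on an object; the grip force is fixed at half the most. Time passes only in rows, so rows that do not move let the fingers close. The tool returns the time, the measured TCP pose, the force, the opening and the grip force at its end. only (a regular expression) keeps the lines of the reply that match it, lines (a string "A,B") keeps lines A to B, and quiet returns only ok. A shift or turn number past 1, either way, is cut back to 1. Input that does not fit is refused with a message, and nothing moves.
- arm.read_state(): the state, without advancing time (a new reading comes with each control period).
- camrig.get_image(name): name is "side" or "top"; returns the picture (420x560x3 uint8, blue, green, red); there is no depth.
- camrig.get_calibration(name): a dict with "K" (3x3 intrinsics, pixels), "D" ([k1, k2, p1, p2, k3] as OpenCV has them; the pictures are not rectified), "rvec" (rotation vector, rad) and "tvec" (3), from world to camera coordinates, as OpenCV has them. Camera axes: x right, y down, z forward; pixel columns grow to the right and rows downward; lengths in mm; the calibration is good to about 2 mm. A picture is of the moment at which its call begins. get_calibration takes no time and is no camera call.
- job_done(): hands the job in; it is judged then, once.
The state is a dict: "clock": time; "joints": joint angles; "joint_vel": joint speeds; "joint_efforts": joint torques, N m; "position": TCP position; "ee_rot": TCP orientation; "contact_force": force on the tool from outside, world axes, zero at the start; "wrist_torque": the same for the moment, N m; "gripper_width": finger opening in mm; "grasp_force": force on a finger pad.
Only numpy, scipy, OpenCV 4.12 (cv2) and the standard library are available. Lean on these libraries where they do the work, as an engineer would, in place of code of your own. Each camera call takes 0.05 s, during which the arm holds its last target. There are 200 camera calls.

## Working session

There is one attempt and no reset: what is moved stays moved. The work goes in short steps, Python scripts to look and compute and a tool call to move; the robot and the scene stay as the last step left them, time stands still between calls to the robot, and variables do not carry over. Pictures are saved under pics/ and viewed, at most 10 in all, crops included, and the job is handed in when it is done.

```bash
mkdir -p pics; ls; python3 - <<'E'
from bench import arm, camrig, job_done
import cv2
for n in("top","side"):
    cv2.imwrite(f"pics/{n}1.png",cv2.resize(camrig.get_image(n),(784,588),interpolation=cv2.INTER_CUBIC))
    print(camrig.get_calibration(n))
print(arm.read_state())
E
```

```text
bench.py
pics
{'K': array([[402.73966517,   0.        , 277.16052235],
       [  0.        , 402.73966517, 211.69830106],
       [  0.        ,   0.        ,   1.        ]]), 'D': array([-0.04246374,  0.        ,  0.        ,  0.        ,  0.        ]), 'rvec': array([ 2.14936061, -2.19438137,  0.11145331]), 'tvec': array([-76.24703935, 580.6407871 , 916.52582939])}
{'K': array([[420.7882283 ,   0.        , 279.67371541],
       [  0.        , 420.7882283 , 210.1846285 ],
       [  0.        ,   0.        ,   1.        ]]), 'D': array([-0.0328655,  0.       ,  0.       ,  0.       ,  0.       ]), 'rvec': array([ 2.1000967 , -0.6772375 ,  0.33869055]), 'tvec': array([-516.12482477,  260.6686366 ,  897.67605938])}
{'clock': 0.1, 'joints': array([ 1.42860661e+00,  3.85505032e-01,  6.76239904e-03, -4.22175574e-04,
       -1.19400630e+00, -2.58582661e-01]), 'joint_vel': array([-0.00011188, -0.00126113,  0.0036292 ,  0.00323072,  0.00034643,
        0.00268147]), 'joint_efforts': array([-9.59055287e-04, -3.93322062e+01,  1.88928831e+01,  4.19803306e+00,
       -2.61595051e-03,  3.50285688e-06]), 'position': array([243.63653984, 575.02902042, 247.31749161]), 'ee_rot': array([ 9.79973794e-01, -1.99124010e-01, -1.39086655e-04,  9.86062532e-04]), 'contact_force': array([-0.59406133, -0.53746672, -0.00586626]), 'wrist_torque': array([ 0.02038247, -0.04642323,  0.02399477]), 'grasp_force': 0.0, 'gripper_width': 85.48771358982201}
```

View pics/top1.png

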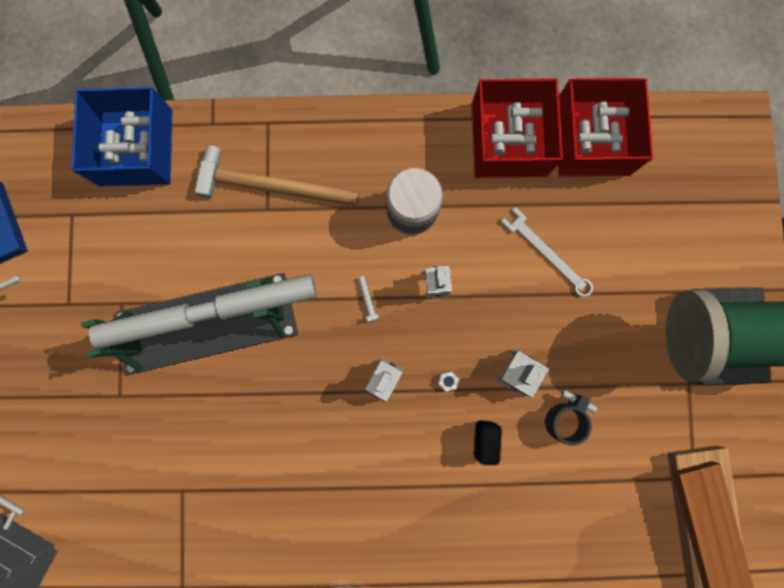

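View pics/side1.png

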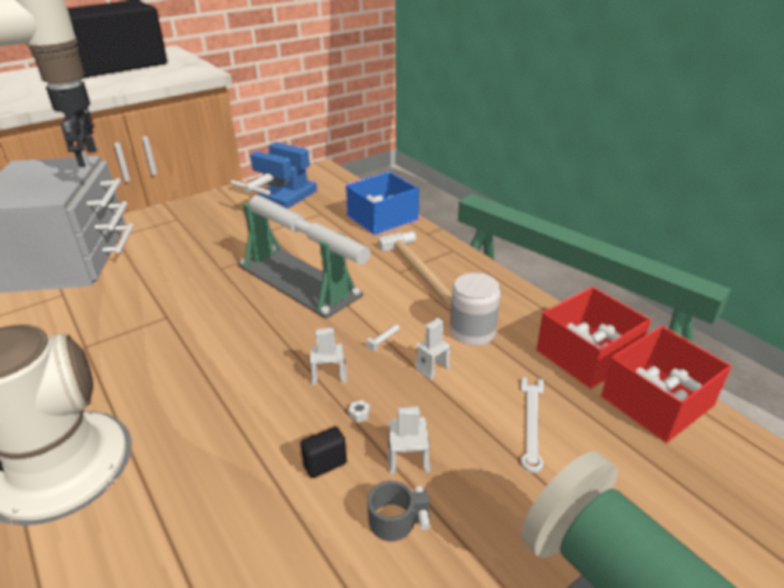

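The pictures show the rail with its neck at about (203,311) in the top view. The saddles in the top view are at (384,380), (438,281) and (524,374). I'll enlarge these areas so I can measure them.

```bash
cat > h.py <<'E'
from bench import arm, camrig, job_done
import cv2, numpy as np
def ray(n,uv):
    c=camrig.get_calibration(n); R=cv2.Rodrigues(c["rvec"])[0]; o=-R.T@c["tvec"]
    p=cv2.undistortPoints(np.float64(uv).reshape(-1,1,2),c["K"],c["D"])[:,0]
    return o,np.c_[p,np.ones(len(p))]@R
def atz(n,uv,z):
    o,d=ray(n,uv); return o+d*((z-o[2])/d[:,2])[:,None]
def proj(n,P):
    c=camrig.get_calibration(n); return cv2.projectPoints(np.float64(P).reshape(-1,3),c["rvec"],c["tvec"],c["K"],c["D"])[0][:,0]
E
python3 - <<'E'
import cv2
im=cv2.imread
from bench import arm, camrig, job_done
t=camrig.get_image("top")
cv2.imwrite("pics/t_sad.png",cv2.resize(t[180:295,250:400],None,fx=5,fy=5,interpolation=cv2.INTER_CUBIC))
cv2.imwrite("pics/t_rail.png",cv2.resize(t[190:270,55:235],None,fx=4.4,fy=4.4,interpolation=cv2.INTER_CUBIC))
E
```

```text
(no output)
```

View pics/t_sad.png

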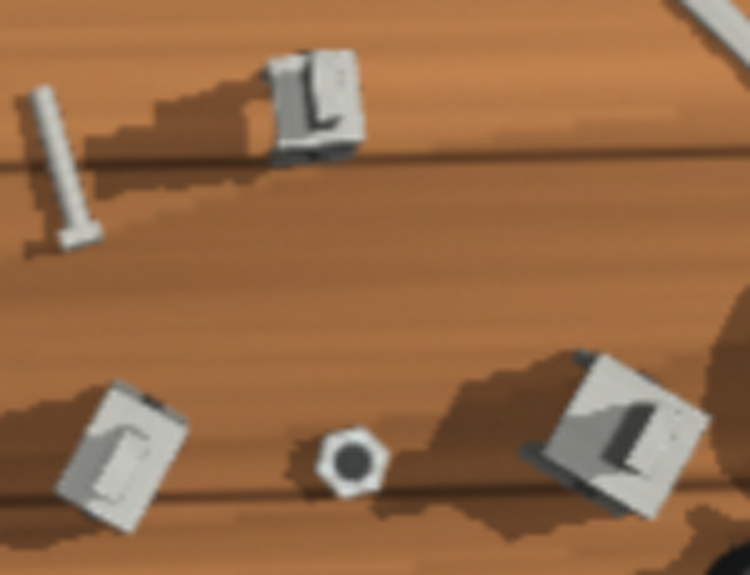

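View pics/t_rail.png

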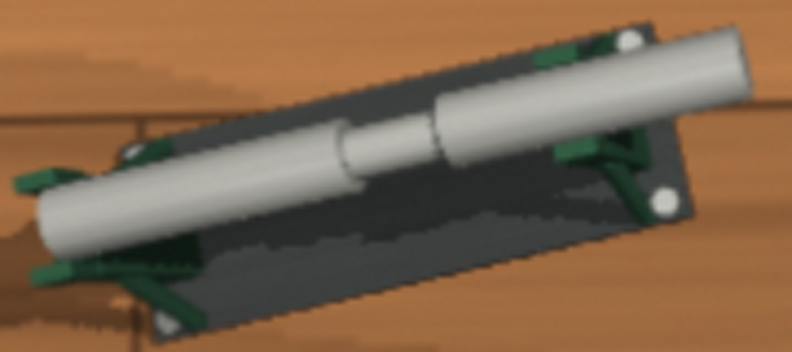

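The side lengths identify the saddles. The lower-left one has a plate of about 83 x 122 px, so it is the standard. The upper one is about 86 x 90 px (narrow), and the right one about 128 x 116 px (long). In the rail crop, the neck shoulders' rim midpoints are at about (353,153) and (445,129).

```bash
python3 - <<'E'
from h import *
np.set_printoptions(precision=2,suppress=True)
S=lambda p:np.array(p)/5+[250,180]-0.4
Rl=lambda p:np.array(p)/4.4+[55,190]-0.39
for n,p in dict(A=[(118,380),(188,425),(132,533),(55,490)],B=[(268,60),(355,50),(365,140),(275,150)],C=[(600,352),(710,418),(655,520),(543,447)]).items():
    q=atz("top",S(p),56)[:,:2]; e=np.roll(q,-1,0)-q
    print(n,q.mean(0),np.linalg.norm(e,axis=1),np.degrees(np.arctan2(e[:,1],e[:,0])))
l=atz("top",S([(130,430),(148,440),(118,500),(97,492)]),104)[:,:2];e=np.roll(l,-1,0)-l;print("lug",l.mean(0),np.linalg.norm(e,axis=1))
f=atz("top",Rl([(652,22),(690,215),(157,340),(125,145)]),10)[:,:2];e=np.roll(f,-1,0)-f
print("foot",f.mean(0),np.linalg.norm(e,axis=1),np.degrees(np.arctan2(e[:,1],e[:,0])))
b=atz("top",Rl([(353,153),(445,129),(399,141),(744,62),(50,223)]),150)[:,:2];print("bar",b)
# model fit of bar rims
from scipy.optimize import least_squares
obs=Rl([(345,120),(362,187),(435,95),(455,163)])
c=camrig.get_calibration("top");o=-cv2.Rodrigues(c["rvec"])[0].T@c["tvec"];print("cam",o)
E
```

```text
A [442.42 -78.83] [37.45 54.32 39.52 56.73] [-123.8   151.15   59.89  -31.07]
B [ 602.43 -170.16] [40.25 41.75 41.43 41.59] [ -84.54 -175.54   95.19    2.84]
C [ 447.52 -306.48] [57.75 52.49 59.85 50.32] [-122.33  149.04   55.6   -33.25]
lug [441.04 -79.03] [ 8.77 28.38  9.55 29.73]
foot [541.95 224.79] [107.8  296.91 108.24 296.69] [-169.13  102.09   10.75  -78.  ]
bar [[546.78 204.3 ]
 [557.13 161.23]
 [551.95 182.75]
 [585.62  21.51]
 [516.82 347.09]]
cam [485.23 -84.24 969.76]
```

```bash
cat >> h.py <<'E'
from scipy.spatial.transform import Rotation as Ro
def plan(p,ydeg):
    s=arm.read_state(); R=Ro.from_quat(s["ee_rot"]); y=R.as_matrix()[:,1]
    k=np.radians(ydeg); Y=np.array([np.cos(k),np.sin(k),0]); Y=Y*np.sign(Y@y)
    Z=np.array([0,0,-1.]); T=Ro.from_matrix(np.c_[np.cross(Y,Z),Y,Z])
    print("shift",np.round(R.inv().apply(np.array(p)-s["position"]),1),"rot",np.round((R.inv()*T).as_rotvec(),3),"j6",s["joints"][5])
E
python3 -c "
from h import *
plan([441.5,-79,180],59.5)"
```

```text
shift [437.4 524.9  68.4] rot [ 0.002 -0.     0.131] j6 -0.25861190345240326
```

The rows are not in the units I measure in: shifts go in shares of 1000 mm and turns go in shares of 2 pi rad. I convert before sending: 362 mm / 1000 = 0.362, 324 mm / 1000 = 0.324, 0.131 rad / 6.2832 = 0.0208.

Call:
advance --segments '[[[0.025, 0.03, 0, 0, 0, 0.008], [0.05, 0.06, 0, 0, 0, 0.0208], [0.08, 0.096, 0, 0, 0, 0.0208], [0.112, 0.134, 0, 0, 0, 0.0208], [0.144, 0.172, 0, 0, 0, 0.0208], [0.176, 0.21, 0, 0, 0, 0.0208], [0.208, 0.248, 0, 0, 0, 0.0208], [0.24, 0.286, 0, 0, 0, 0.0208], [0.272, 0.324, 0, 0, 0, 0.0208], [0.304, 0.362, 0, 0, 0, 0.0208]]]' --aperture 60

```text
clock: 1.15
position: [382.4, 121.6, 248.5]
ee_rot: [0.965, -0.262, 0.0, -0.0]
contact_force: [1.9, 0.4, 0.4]
gripper_width: 60.3
grasp_force: 0.0
```

```bash
python3 -c "
from h import *
plan([441.5,-79,180],59.5)"
```

```text
shift [152.5 143.1  68.4] rot [-0.001 -0.     0.001] j6 0.32243817867614005
```

Converted, 152 mm / 1000 = 0.152, 150 mm / 1000 = 0.15.

Call:
advance --segments '[[[0.03, 0.028, 0.005, 0, 0, 0], [0.06, 0.056, 0.015, 0, 0, 0], [0.09, 0.084, 0.03, 0, 0, 0], [0.12, 0.112, 0.045, 0, 0, 0], [0.14, 0.131, 0.058, 0, 0, 0], [0.15, 0.141, 0.065, 0, 0, 0], [0.152, 0.143, 0.068, 0, 0, 0], [0.152, 0.143, 0.068, 0, 0, 0], [0.152, 0.143, 0.068, 0, 0, 0]]]' --aperture 60

```text
clock: 2.05
position: [441.0, -76.3, 180.6]
ee_rot: [0.965, -0.262, 0.0, -0.0]
contact_force: [-0.1, -0.2, 0.5]
gripper_width: 60.1
grasp_force: 0.0
```

```bash
python3 -c "
from h import *
plan([441.5,-79,82],59.5)
import cv2
s=camrig.get_image('side');t=camrig.get_image('top')
cv2.imwrite('pics/s3.png',np.hstack([cv2.resize(s[190:330,180:320],(400,400)),cv2.resize(t[210:310,210:310],(400,400))]))"
```

```text
shift [ 1.7  2.2 98.6] rot [-0.    -0.     0.001] j6 0.8459092074172831
```

View pics/s3.png

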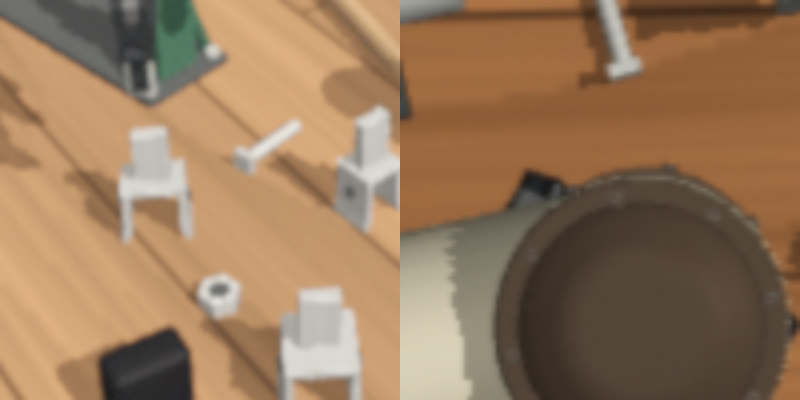

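The side crop shows the wide saddle still standing with its lug top at about (148,132), and the gripper above it. I'll check that against a projection while descending.

Converted, 98 mm / 1000 = 0.098, 90 mm / 1000 = 0.09.

Call:
advance --segments '[[[0.001, 0.001, 0.025, 0, 0, 0], [0.002, 0.002, 0.05, 0, 0, 0], [0.002, 0.002, 0.075, 0, 0, 0], [0.002, 0.002, 0.09, 0, 0, 0], [0.002, 0.002, 0.098, 0, 0, 0], [0.002, 0.002, 0.098, 0, 0, 0], [0.002, 0.002, 0.098, 0, 0, 0]]]' --aperture 60

```text
clock: 2.85
position: [442.4, -79.1, 83.1]
ee_rot: [0.965, -0.262, 0.001, -0.0]
contact_force: [-0.2, 0.0, 0.1]
gripper_width: 59.7
grasp_force: 0.0
```

```bash
python3 -c "
from h import *
print(proj('side',[441.5,-79,104]), 148/2.857+180,132/2.857+190)
plan([441.5,-79,82],59.5)"
```

```text
[[232.33074854 236.45887546]] 231.80259012950648 236.20231011550578
shift [-0.9  0.3  1.1] rot [-0.001 -0.001  0.001] j6 0.8530021844397131
```

Call:
advance --segments '[[[0, 0, 0, 0, 0, 0], [0, 0, 0, 0, 0, 0], [0, 0, 0, 0, 0, 0], [0, 0, 0, 0, 0, 0], [0, 0, 0, 0, 0, 0], [0, 0, 0, 0, 0, 0], [0, 0, 0, 0, 0, 0], [0, 0, 0, 0, 0, 0], [0, 0, 0, 0, 0, 0], [0, 0, 0, 0, 0, 0]]]' --aperture 0

```text
clock: 3.85
position: [442.0, -79.6, 82.8]
ee_rot: [0.965, -0.263, 0.0, 0.0]
contact_force: [-0.7, 0.5, 5.4]
gripper_width: 11.4
grasp_force: 59.5
```

Call:
advance --segments '[[[0, 0, -0.01, 0, 0, 0], [0, 0, -0.03, 0, 0, 0], [0, 0, -0.06, 0, 0, 0], [0, 0, -0.1, 0, 0, 0], [0, 0, -0.14, 0, 0, 0], [0, 0, -0.17, 0, 0, 0], [0, 0, -0.19, 0, 0, 0], [0, 0, -0.19, 0, 0, 0], [0, 0, -0.19, 0, 0, 0]]]'

```text
clock: 4.75
position: [440.6, -79.3, 271.1]
ee_rot: [0.965, -0.263, -0.001, -0.0]
contact_force: [-0.3, -0.2, -4.3]
gripper_width: 11.2
grasp_force: 58.8
```

```bash
python3 -c "
from h import *
plan([551.5,183.5,270],102)"
```

```text
shift [ -37.8 -282.7    1.1] rot [-0.001  0.002 -0.742] j6 0.8530701645429247
```

Converted, -282 mm / 1000 = -0.282, -275 mm / 1000 = -0.275, -0.742 rad / 6.2832 = -0.1181.

Call:
advance --segments '[[[-0.002, -0.015, 0, 0, 0, -0.008], [-0.006, -0.045, 0, 0, 0, -0.0239], [-0.01, -0.08, 0, 0, 0, -0.0398], [-0.015, -0.115, 0, 0, 0, -0.0557], [-0.02, -0.15, 0, 0, 0, -0.0716], [-0.025, -0.185, 0, 0, 0, -0.0875], [-0.029, -0.22, 0, 0, 0, -0.1035], [-0.034, -0.25, 0, 0, 0, -0.1146], [-0.037, -0.275, 0, 0, 0, -0.1181], [-0.038, -0.282, 0, 0, 0, -0.1181]]]'

```text
clock: 5.75
position: [552.0, 185.6, 269.1]
ee_rot: [0.994, 0.107, -0.002, 0.001]
contact_force: [-1.4, -0.7, -4.2]
gripper_width: 11.1
grasp_force: 59.0
```

Call:
advance --segments '[[[0, 0, 0, 0, 0, 0], [0, 0, 0, 0, 0, 0], [0, 0, 0, 0, 0, 0]]]'

```text
clock: 6.05
position: [551.4, 181.9, 272.0]
ee_rot: [0.995, 0.105, -0.001, 0.0]
contact_force: [-0.3, -1.0, -3.9]
gripper_width: 11.6
grasp_force: 59.0
```

```bash
python3 -c "
from h import *
plan([551.5,183.5,270],102)
import cv2
s=camrig.get_image('side')
cv2.imwrite('pics/s4.png',cv2.resize(s[95:225,160:300],None,fx=4.5,fy=4.5,interpolation=cv2.INTER_CUBIC))"
```

```text
shift [ 0.4 -1.5  2. ] rot [0.    0.001 0.   ] j6 1.1829034343079703
```

View pics/s4.png

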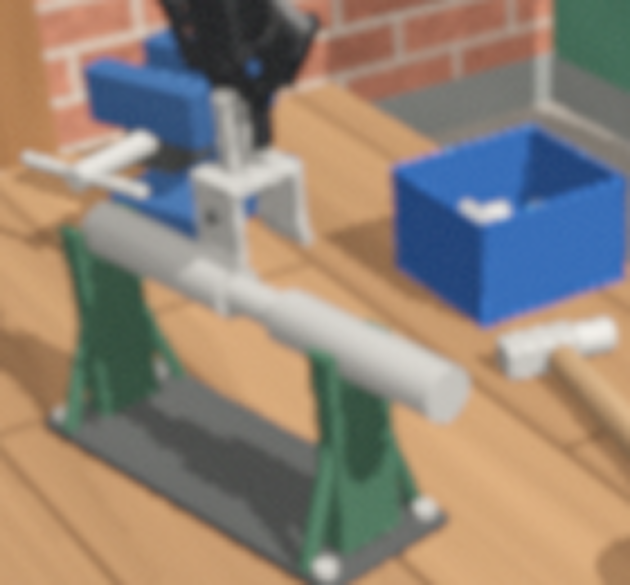

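The side crop shows the saddle upright in the fingers, above and astride the bar. The neck runs from about (220,285) to (280,315). I'll check the neck position in this view.

```bash
python3 -c "
from h import *
np.set_printoptions(precision=1,suppress=True)
u=np.array([np.cos(np.radians(102)),np.sin(np.radians(102)),0]);c=np.array([551.5,183.5,150])
f=lambda P:(proj('side',P)-[160,95])*4.5
print('ends',f([c+165*u,c-165*u]))
print('shoulders',f([c+23*u,c-23*u]))
v=np.cross([0,0,1],u)
for s in(23,-23):print(s,'rim',f([c+s*u+18*(np.cos(a)*v+[0,0,np.sin(a)]) for a in np.arange(0,6.2,np.pi/4)]).tolist())
"
```

```text
ends [[102.5 225.9]
 [446.9 394.7]]
shoulders [[237.6 292.1]
 [285.3 315.5]]
23 rim [[215.62633764365506, 302.34633587336157], [219.98686420320882, 281.4896795327403], [234.73387929117413, 266.9130559454509], [250.95602235519354, 267.27255379781315], [259.1249004880908, 282.0443761191535], [254.72242332431335, 302.46317977510114], [240.3551215380681, 316.8734754773197], [224.1748960888561, 316.9518058394258]]
-23 rim [[263.3027153128042, 326.1814178586943], [267.92767550550764, 304.94281177275695], [282.8175402451709, 289.9525989347834], [298.9702665152523, 290.1172984203846], [306.90211816713054, 305.01511689876713], [302.2405281753696, 325.7991565948834], [287.74001758390403, 340.6115588415628], [271.6238861219367, 340.9013994344837]]
```

Converted, 65 mm / 1000 = 0.065, -1.5 mm / 1000 = -0.0015.

Call:
advance --segments '[[[0, -0.001, 0.01, 0, 0, 0], [0, -0.0015, 0.03, 0, 0, 0], [0, -0.0015, 0.05, 0, 0, 0], [0, -0.0015, 0.06, 0, 0, 0], [0, -0.0015, 0.065, 0, 0, 0], [0, -0.0015, 0.065, 0, 0, 0], [0, -0.0015, 0.065, 0, 0, 0]]]'

```text
clock: 6.8
position: [552.2, 184.4, 208.2]
ee_rot: [0.994, 0.105, 0.001, -0.0]
contact_force: [1.3, 0.2, -3.0]
gripper_width: 11.2
grasp_force: 59.0
```

Call:
advance --segments '[[[0, 0, 0.002, 0, 0, 0], [0, 0, 0.004, 0, 0, 0], [0, 0, 0.006, 0, 0, 0], [0, 0, 0.006, 0, 0, 0], [0, 0, 0.006, 0, 0, 0]]]'

```text
clock: 7.3
position: [551.6, 184.3, 201.3]
ee_rot: [0.994, 0.105, -0.0, 0.0]
contact_force: [0.4, -0.3, -3.9]
gripper_width: 11.6
grasp_force: 59.0
```

```bash
python3 -c "
from h import *
plan([551.5,183.5,195],102)"
```

```text
shift [-0.3  0.7  6.3] rot [0.    0.    0.001] j6 1.180257901123193
```

Converted, 3 mm / 1000 = 0.003, 2 mm / 1000 = 0.002.

Call:
advance --segments '[[[0, 0, 0.001, 0, 0, 0], [0, 0, 0.002, 0, 0, 0], [0, 0, 0.003, 0, 0, 0], [0, 0, 0.003, 0, 0, 0], [0, 0, 0.003, 0, 0, 0]]]'

```text
clock: 7.8
position: [551.6, 184.3, 198.3]
ee_rot: [0.994, 0.105, -0.0, 0.0]
contact_force: [-0.2, 0.1, -2.4]
gripper_width: 11.3
grasp_force: 59.0
```

Call:
advance --segments '[[[0, 0, 0.001, 0, 0, 0], [0, 0, 0.002, 0, 0, 0], [0, 0, 0.003, 0, 0, 0], [0, 0, 0.003, 0, 0, 0], [0, 0, 0.003, 0, 0, 0]]]'

```text
clock: 8.3
position: [551.6, 184.3, 195.3]
ee_rot: [0.994, 0.105, -0.0, 0.0]
contact_force: [0.6, -0.5, -3.6]
gripper_width: 10.9
grasp_force: 59.2
```

Converted, 1 mm / 1000 = 0.001, 0.5 mm / 1000 = 0.0005.

Call:
advance --segments '[[[0, 0, 0.0005, 0, 0, 0], [0, 0, 0.001, 0, 0, 0], [0, 0, 0.001, 0, 0, 0], [0, 0, 0.001, 0, 0, 0]]]'

```text
clock: 8.7
position: [551.7, 184.3, 195.0]
ee_rot: [0.994, 0.105, 0.0, -0.0]
contact_force: [-1.3, 0.1, 2.3]
gripper_width: 10.9
grasp_force: 59.7
```

```bash
python3 -c "
from h import *
import cv2
s=camrig.get_image('side')
cv2.imwrite('pics/s5.png',cv2.resize(s[95:225,160:300],None,fx=4.5,fy=4.5,interpolation=cv2.INTER_CUBIC))"
```

```text
(no output)
```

View pics/s5.png

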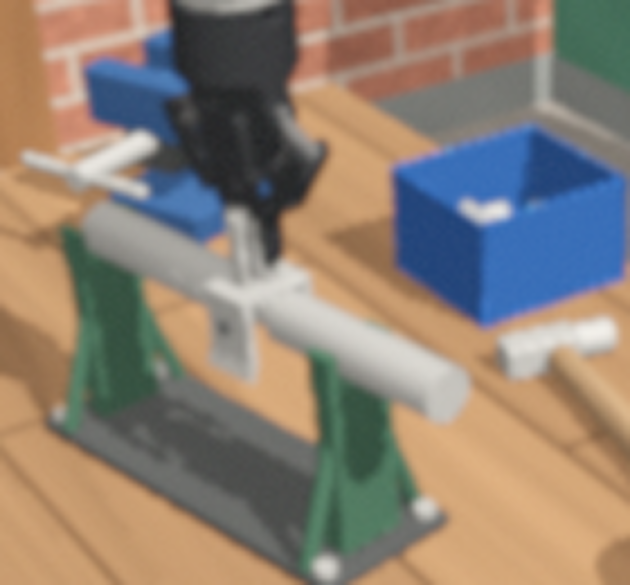

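The saddle sits in the neck with its plate at about (255,285), level with the bar's top and between the shoulders. Contact has started (force changed by about 6 N). I'll release it and retreat.

Call:
advance --segments '[[[0, 0, 0, 0, 0, 0], [0, 0, 0, 0, 0, 0], [0, 0, 0, 0, 0, 0], [0, 0, 0, 0, 0, 0], [0, 0, 0, 0, 0, 0], [0, 0, 0, 0, 0, 0], [0, 0, 0, 0, 0, 0], [0, 0, 0, 0, 0, 0]]]' --aperture 50

```text
clock: 9.55
position: [551.6, 184.3, 194.3]
ee_rot: [0.994, 0.105, -0.0, 0.0]
contact_force: [0.2, 0.3, 0.6]
gripper_width: 50.2
grasp_force: 0.0
```

Call:
advance --segments '[[[0, 0, -0.005, 0, 0, 0], [0, 0, -0.015, 0, 0, 0], [0, 0, -0.03, 0, 0, 0], [0, 0, -0.06, 0, 0, 0], [0, 0, -0.09, 0, 0, 0], [0, 0, -0.11, 0, 0, 0], [0, 0, -0.12, 0, 0, 0], [0, 0, -0.12, 0, 0, 0]]]'

```text
clock: 10.35
position: [552.1, 184.5, 316.3]
ee_rot: [0.994, 0.105, 0.002, -0.001]
contact_force: [0.0, 0.3, -0.7]
gripper_width: 50.2
grasp_force: 0.0
```

```bash
python3 -c "
from h import *
import cv2
s=camrig.get_image('side')
cv2.imwrite('pics/s6.png',cv2.resize(s[95:225,160:300],None,fx=4.5,fy=4.5,interpolation=cv2.INTER_CUBIC))"
```

```text
(no output)
```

View pics/s6.png

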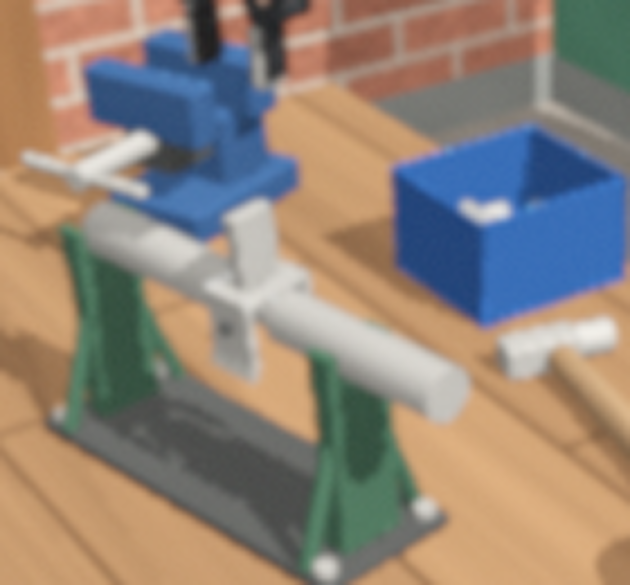

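The saddle hangs in the neck with the lug top at about (250,205), and the fingers are clear. I'll check that it is at rest and measure its tilt before handing in.

Call:
advance --segments '[[[0, 0, 0, 0, 0, 0], [0, 0, 0, 0, 0, 0], [0, 0, 0, 0, 0, 0], [0, 0, 0, 0, 0, 0], [0, 0, 0, 0, 0, 0], [0, 0, 0, 0, 0, 0], [0, 0, 0, 0, 0, 0], [0, 0, 0, 0, 0, 0], [0, 0, 0, 0, 0, 0], [0, 0, 0, 0, 0, 0]]]'

```text
clock: 11.4
position: [551.6, 184.3, 314.4]
ee_rot: [0.994, 0.105, 0.0, -0.0]
contact_force: [-0.0, -0.1, 0.5]
gripper_width: 50.2
grasp_force: 0.0
```

```bash
python3 - <<'E'
from h import *
a=camrig.get_image('side')
c=cv2.resize(a[135:185,200:235],None,fx=11,fy=11,interpolation=cv2.INTER_CUBIC)
u=np.array([np.cos(np.radians(102)),np.sin(np.radians(102)),0]);v=np.cross([0,0,1],u);o=np.array([551.5,183.5,112])
def pts(r):
    w=np.cos(r)*v+np.sin(r)*np.array([0,0,1]);z=np.cross(u,w);piv=o+np.array([0,0,50])
    B=lambda x,y,h:piv+x*u+y*w+(h-50)*z
    return [[B(-6,-15,56),B(-6,-15,104),B(-6,15,104),B(-6,15,56)],[B(-20,-27,56),B(-20,27,56),B(20,27,56),B(20,-27,56),B(-20,-27,56)],[B(-20,27,56),B(-20,27,13)],[B(-20,21,50),B(-20,21,13)]]
out=[]
for r in(-.15,0,.15):
    d=c.copy()
    for q in pts(r): cv2.polylines(d,[np.int32((proj('side',q)-[200,135]+.5)*11)],False,(0,0,255),1)
    out.append(cv2.resize(d,(266,380)))
cv2.imwrite('pics/s7.png',np.hstack(out))
E
```

```text
(no output)
```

View pics/s7.png

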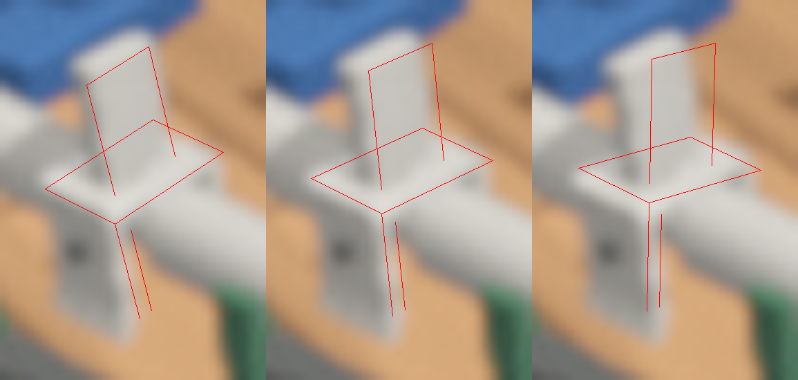

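The middle overlay (zero tilt) runs parallel to the lug and leg edges, so the saddle is upright, and its plate is flush with the bar top. Handing in.

```bash
python3 -c "
from bench import arm, camrig, job_done
print(job_done())"
```

```text
the job is handed in; nothing more can be done
None
```

The 42-mouth, 40-long saddle hangs by itself in the neck, upright and with the gripper clear, and the job was handed in at about 11.5 s; no verdict was printed, and I did not take a final picture of the other items.

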